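# Index the work case to the next station and lever its cover open

## Robot

A 6-joint arm with a two-finger parallel gripper is mounted at the origin on the work surface. World frame = base frame: x ahead of the robot, y to its left, z up, the work surface at z = 0. Lengths are in m, angles in rad, forces in N, time in s.
With the tool pointing down it reaches from about 0.35 to 0.975 m from the base axis. Payload 7.1 kg.
Tool frame: the origin (TCP) lies midway between the tips of the shut fingers; the grasp point (between the pads) lies 19 mm behind it; z points along the fingers, y is the line along which they close (so a half turn about z gives the same grasp; the last joint's range is limited). The gripper opens to 88 mm and grips with 3 to 60 N. Pads are 20 mm wide; open, the fingers measure 115 mm over their backs; the gripper's body (75 mm by 178 mm) begins 61 mm behind the grasp point.
Start: joints at [-0.019, 0.423, 1.63, -0, 1.089, -0.019], TCP at [0.625, 0, 0.223] pointing down, gripper open.
Joint ranges: [-3, 3], [-0.9, 2.11], [0.09, 2.58], [-1.31, 4.45], [0.11, 2.69], [-2.54, 2.54]. Speed limits (rad/s): [2.39, 2.39, 3.01, 3.14, 3.14, 3.14].

## Interface

Orientations are given as a unit quaternion [w, x, y, z].
In Python, from station import move_pose, movel, movej, command_gripper, wait, inverse_kinematics, read_camera, camera_info, MotionError, job_done, get_time, get_joint_pos, get_qvel, get_effort, get_tcp_pos, get_ee_rot, get_ft_force, get_ft_torque, get_grip_width, get_finger_force gives the robot as it stands. Calls block until the motion is done:
- move_pose(position, orientation): joint-space move of the TCP to a pose.
- movel(position, frame=None, v=0.15, until_force=None): straight line of the TCP; frame=None keeps the orientation; v is the mean speed in m/s. With until_force (N) it stops when the force on the tool has changed by that much, and returns True; else False.
- movej(angles): joint-space move.
- command_gripper(opening): opening from 0.0 (shut) to 1.0 (fully open); the grip force is fixed at half the most; returns when the fingers have stopped.
- wait(seconds).
- inverse_kinematics(position, orientation): joint angles nearest the present ones, or None.
- read_camera(name): name is "scene" or "side" or "wrist"; returns the picture (384x512x3 uint8, red, green, blue); there is no depth.
- camera_info(name): a dict with "intrinsics" (3x3 intrinsics, pixels), "T" (4x4, takes a point from camera to world coordinates); the wrist camera has in their place "tool_from_camera" (4x4, takes a point from camera to tool coordinates, whose origin is the TCP and whose axes are the flange's). Camera axes: x right, y up, looking along -z (the intrinsics and any distortion apply to the point x, -y, -z); pixel columns grow to the right and rows downward; lengths in m; the calibration is good to about 2 mm. A picture is of the moment at which its call begins: read the wrist's pose just before it. camera_info takes no time and is no camera call.
A pose or a line that the arm cannot do raises MotionError and nothing moves.
- job_done(): hands the job in; it is judged then, once.
Readings, each from a call of its own:
- get_time(): time.
- get_joint_pos(): joint angles.
- get_qvel(): joint speeds.
- get_effort(): joint torques, N m.
- get_tcp_pos(): TCP position.
- get_ee_rot(): TCP orientation.
- get_ft_force(): force on the tool from outside, world axes, zero at the start.
- get_ft_torque(): the same for the moment, N m.
- get_grip_width(): opening from 0.0 (shut) to 1.0 (fully open).
- get_finger_force(): force on a finger pad.
Only numpy, scipy, OpenCV 4.12 (cv2) and the standard library are available. Lean on these libraries where they do the work, as an engineer would, in place of code of your own. Each camera call takes 0.05 s, during which the arm holds its last target. There are 200 camera calls.

## Task

On the jeweller's bench, slide the work-case carrier along its rail to the next station, so that its sprung nose clicks in between the two pins of that bracket (not the bracket further on). Then, with the carrier there, use the flat-bladed bench knife to lever the case's steel cover well open (to about 45 degrees; it stays where it is left), not your fingers, and lay the knife flat back down on the bench top. Leave the ring clamp, mallet and jar where they are.

Things in the scene. Friction and masses are not known exactly. Their poses are not given: they have to be found in the camera images.
- rail: Fixed slide: aluminium bed 90 mm (x) by 460 mm (y), 12 mm thick, with two steel rods on top and end stops 26 mm high. Origin on the bench under the slide; the bed reaches from y = -250 to +210 mm and x = -45 to +45 mm of it. The carrier travels along this frame's y axis; -x is the front (towards the robot).
- carriage: Carrier sliding on the rail (0.7 kg, 1 N friction); rail's axes, origin at bench height under the case's centre. Plate x +-55, y -120 to +55, z 26 to 38 mm. On it a dark wooden case 100 x 100 mm, z 38 to 83, with a steel cover; a wooden ledge juts from its front, x -50 to -68, 100 mm wide, top z 73. Upright grip at the -y end. Starts at the rail's -y end; the stations lie to +y.
- grip (a point): Middle of the top of the carrier's upright grip, an aluminium plate 14 mm thick (along the rail, y), 40 mm wide (x), rising from z = 38 to 100 mm; its centre is 100 mm to -y of the case's centre, leaving 43 mm of clear space between it and the case. It can be pinched from above or pushed.
- carrier_index (a point): Centre of the sprung nose (12 mm round) at the middle of the carrier's rear (+x) edge, 62 mm behind the case's centre, 32 mm above the bench. It springs back to pass a pin (about 6 N of push along the rail) and draws itself in between two pins from within about 4 mm.
- station_next: The next station, the first bracket met: steel block 38 x 34 x 20 mm fixed at the rail's rear, two upright pins (10 mm round, 16 mm apart along the rail, tops at 44 mm), back plate 55 mm high. Rail's axes; origin at bench height on the rail's centre line, pins 70 mm to +x of it. The carrier is in this station when carrier_index is level with this origin along y.
- station_last: The station after that, an identical bracket further along +y; not to be used.
- cover: Flat steel cover, 118 mm (x) by 100 mm (y), 6 mm thick, 70 g. Origin on its underside at the hinge: the case's upper far (+x) edge, 83 mm above the bench, 50 mm behind the case's centre. Shut, it has the rail's axes and reaches 118 mm to -x. The front lip goes up to open (positive turn about y). A stiff hinge holds it at any angle; 1 to 1.5 N at the lip raises it.
- cover_lip (a point): Middle of the lower front edge of the cover's lip, 118 mm from the hinge; the lip juts 18 mm past the case's front. Between the lip's underside (83 mm above the bench when shut) and the wooden ledge below (73 mm) is a slot 10 mm high, 18 mm deep and 100 mm wide, open to the front: room for the blade.
- knife: Loose blunt flat-bladed bench knife, 200 mm long, 90 g, lying along its x axis on the right or left of the bench. Wooden handle 110 (x) by 20 (y) by 24 mm (z); straight steel blade 16 mm wide, 3 mm thick, from x = 55 to 145 mm, mid-thickness 12 mm above the underside. Origin at the centre of the handle's underside; it balances near x = 40 mm.
- knife_tip (a point): Middle of the blade's end: x = 145 mm, z = 12 mm in the knife's frame.
- ring_clamp: Bystander: wooden ring clamp, 130 x 29 x 22 mm, with a steel band round its middle, no blade; origin at the centre of its underside. It lies right or left, on the knife's other hand.
- mallet: Bystander: wooden mallet lying down, head 56 mm across and 110 mm long, handle reaching 170 mm along its +x; origin under the centre of the head.
- jar: Bystander: glass jar with steel cap, 68 mm across, 70 mm high; origin at the centre of its underside.
There are look-alikes about, which are no part of the job. What is shaped like the station_next but blue is not meant.

How it is judged:
On the way, in this order (a step that is already met when the one before it is completed fails the run):
1. the carrier stands in the next station's detent (within 3 mm along the rail) with the cover still shut (y of carrier_index in the frame of station_next between -0.003 and 0.003 m and angle between cover's own z axis and vertical below 0.08 rad), for 0.2 s.
2. the knife is raising the cover (opened at least 0.15 rad and in contact with the knife) (angle between cover's own z axis and vertical above 0.15 rad and contact force between knife and cover above 0.1 N), for 0.1 s.
At the end, for the whole second after the job is handed in: The carrier stands in the next station within 3 mm along the rail, the cover stands open by at least 0.5 rad (29 degrees) and still, the knife lies flat (within 0.15 rad, underside within 8 mm of the bench top) and at rest on the bench (y of carrier_index in the frame of station_next between -0.003 and 0.003 m and angle between cover's own z axis and vertical above 0.5 rad and angular speed of cover below 0.1 rad/s and height (world z) of knife between -0.008 and 0.008 m and angle between knife's own z axis and vertical below 0.15 rad and linear speed of knife below 0.02 m/s); the robot touches nothing.
It fails at once if the cover is opened by the fingers or arm instead of the knife (angle between cover's own z axis and vertical above 0.06 rad and contact force between any of the fingers, the arm and cover above 0.5 N).
It fails at once if the ring clamp is moved by more than 30 mm (distance of ring_clamp from where it was at the start of the episode above 0.03 m).
It fails at once if the mallet is moved by more than 30 mm (distance of mallet from where it was at the start of the episode above 0.03 m).
It fails at once if the jar is moved by more than 30 mm (distance of jar from where it was at the start of the episode above 0.03 m).
It also fails if it takes over 67 s, if anything falls off the work surface, if the arm or the gripper's body presses on something with over 40 N, if the wrist force passes 120 N, or if a joint passes its speed limit or range.

## Working session

There is one attempt and no reset: what is moved stays moved. The work goes in short steps, each a Python script; the robot and the scene stay as the last script left them, time stands still between calls to the robot, and variables do not carry over. Pictures are saved under pics/ and viewed, at most 10 in all, crops included, and the job is handed in when it is done.

```bash
mkdir -p pics; ls
cat > h.py <<'E'
import numpy as np, cv2
from station import *
def save(n,f):
    im=read_camera(n); cv2.imwrite(f,im[:,:,::-1]); return im
def proj(n,P):
    c=camera_info(n);T=np.linalg.inv(c["T"]);p=T[:3,:3]@np.asarray(P,float)+T[:3,3]
    u=c["intrinsics"]@np.array([p[0],-p[1],-p[2]]);return u[:2]/u[2]
def ray(n,px,T=None):
    c=camera_info(n)
    if T is None:T=c["T"]
    d=np.linalg.inv(c["intrinsics"])@np.array([px[0],px[1],1.]);d=T[:3,:3]@np.array([d[0],-d[1],-d[2]])
    return T[:3,3],d/np.linalg.norm(d)
def onz(n,px,z,T=None):
    o,d=ray(n,px,T);return o+d*(z-o[2])/d[2]
def tri(a,b):
    # a,b: (origin,dir); returns midpoint, gap
    A=np.stack([a[1],-b[1]],1);s=np.linalg.lstsq(A,b[0]-a[0],rcond=None)[0]
    p,q=a[0]+s[0]*a[1],b[0]+s[1]*b[1];return (p+q)/2,np.linalg.norm(p-q)
E
python3 - <<'E'
from h import *
a=save("scene","pics/s0.png");b=save("side","pics/d0.png");w=save("wrist","pics/w0.png")
for n in("scene","side","wrist"):
    print(n,{k:np.round(v,4).tolist() if not isinstance(v,str) else v for k,v in camera_info(n).items()})
print(get_ee_rot(),get_time())
E
```

```text
pics
scene {'intrinsics': [[404.6803, 0.0, 251.4349], [0.0, 404.6803, 190.9464], [0.0, 0.0, 1.0]], 'T': [[-0.8072, -0.4068, 0.4276, 1.0413], [0.5902, -0.5526, 0.5884, 0.6524], [-0.0031, 0.7274, 0.6862, 0.8574], [0.0, 0.0, 0.0, 1.0]]}
side {'intrinsics': [[372.7069, 0.0, 255.8629], [0.0, 372.7069, 187.076], [0.0, 0.0, 1.0]], 'T': [[0.7769, 0.4425, -0.4478, 0.0411], [-0.6295, 0.5385, -0.5601, -0.6509], [-0.0067, 0.7171, 0.697, 0.8806], [0.0, 0.0, 0.0, 1.0]]}
wrist {'intrinsics': [[286.8786, 0.0, 254.4576], [0.0, 286.8786, 196.3243], [0.0, 0.0, 1.0]], 'tool_from_camera': [[0.0003, 0.9589, 0.2836, 0.0785], [1.0, -0.0002, -0.0006, 0.001], [-0.0005, 0.2836, -0.9589, -0.1608], [0.0, 0.0, 0.0, 1.0]]}
[-3.97828236e-04  7.07087597e-01  7.07125748e-01 -3.85901772e-04] 0.15
```

View pics/s0.png

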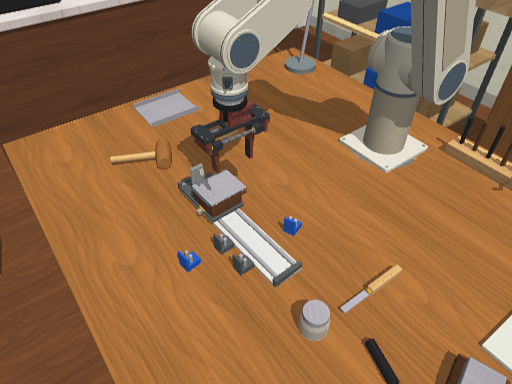

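View pics/d0.png

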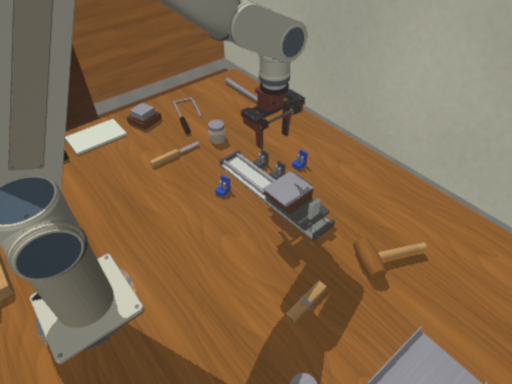

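The scene view shows the carrier at (215,190), the rail running to (285,270), two grey brackets at (222,243) and (242,263), and blue decoys at (188,260) and (291,225). The knife lies at the left, with its handle end at (400,267) and tip at (343,309), and the jar is at (315,320). In the side view the knife runs (153,162)→(199,146), with the ring clamp at (307,300) and the mallet at (370,255).

Run:
```python
import cv2
a=cv2.imread("pics/s0.png")[150:342,165:415];cv2.imwrite("pics/s0c.png",cv2.resize(a,None,fx=3,fy=3,interpolation=cv2.INTER_CUBIC))
a=cv2.imread("pics/d0.png")[130:245,140:340];cv2.imwrite("pics/d0c.png",cv2.resize(a,None,fx=4,fy=4,interpolation=cv2.INTER_CUBIC))
```

```text
(no output)
```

View pics/s0c.png

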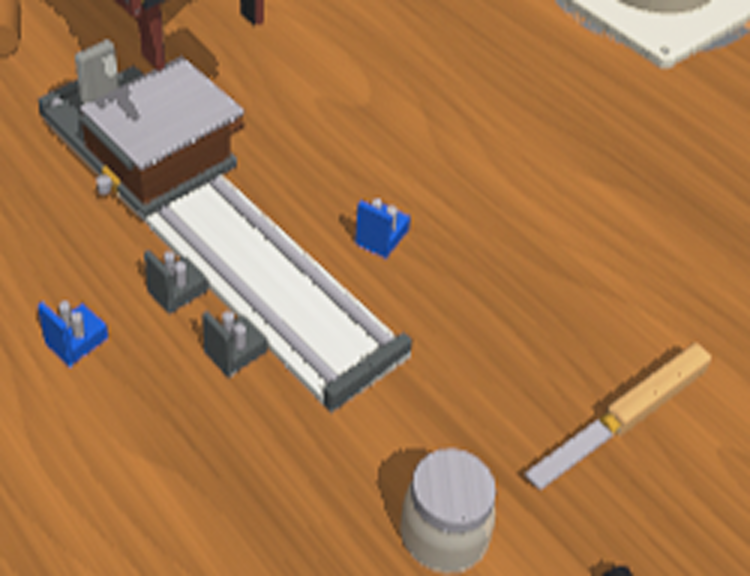

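View pics/d0c.png

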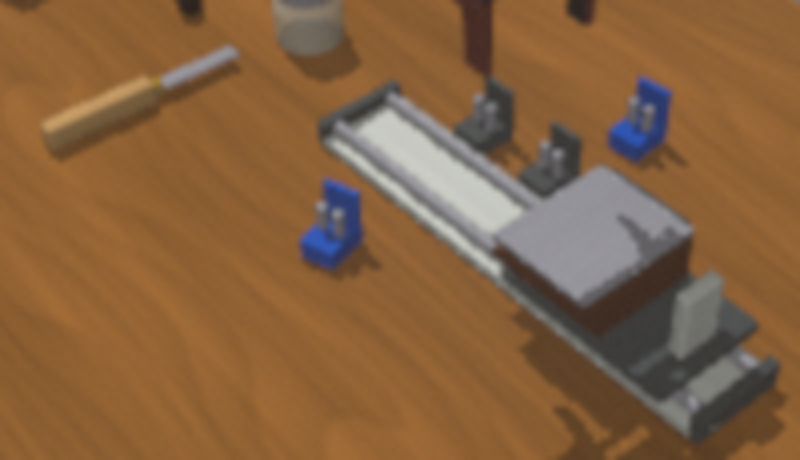

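The crops show the cover corners, the pins of both grey brackets (the next one at scene crop (175,260), side crop (550,150)), and the knife. I'll triangulate these.

Run:
```python
from h import *
S=lambda p:(np.array(p)+.5)/3-.5+[165,150]
D=lambda p:(np.array(p)+.5)/4-.5+[140,130]
pts={"cov -x-y":((183,60),(584,304)),"cov -x+y":((243,108),(497,240)),"cov +x+y":((148,165),(601,167)),"cov +x-y":((82,108),(691,234)),
"grip top":((98,47),(700,283)),
"next pinA":((168,256),(557,152)),"next pinB":((180,265),(544,147)),"last pinA":((228,316),(493,92)),"last pinB":((240,325),(480,99)),
"endstop+y +x":((327,400),(392,88)),
"endstop+y -x top":((408,342),(322,126)),
"tip":((533,480),(235,50)),"butt":((700,350),(48,136)),"ferrule":((611,422),(158,87))}
P={}
for k,(a,b) in pts.items():
    p,g=tri(ray("scene",S(a)),ray("side",D(b)));P[k]=p;print(k,p.round(4),round(g,4))
c=sum(P[k] for k in P if k.startswith("cov"))/4;print("cover centre",c)
e=P["cov -x+y"]-P["cov -x-y"]+P["cov +x+y"]-P["cov +x-y"];print("yaw of y",np.arctan2(-e[0],e[1]))
e=P["cov +x-y"]-P["cov -x-y"]+P["cov +x+y"]-P["cov -x+y"];print("yaw of x",np.arctan2(e[1],e[0]))
e=P["tip"]-P["butt"];print("knife yaw",np.arctan2(e[1],e[0]),np.linalg.norm(e))
for n in("tip","butt","ferrule"):print(n,onz("scene",S(pts[n][0]),.012 if n=="tip" else .024),onz("side",D(pts[n][1]),.012 if n=="tip" else .024))
```

```text
cov -x-y [ 0.5687 -0.1275  0.0867] 0.0014
cov -x+y [ 0.5621 -0.0363  0.0866] 0.0021
cov +x+y [ 0.6763 -0.0257  0.0882] 0.0061
cov +x-y [ 0.6823 -0.1255  0.086 ] 0.0012
grip top [ 0.6352 -0.1762  0.1037] 0.0027
next pinA [0.6988 0.0443 0.0449] 0.0016
next pinB [0.6956 0.0577 0.0433] 0.001
last pinA [0.6996 0.1335 0.0539] 0.0026
last pinB [0.6924 0.1415 0.0447] 0.0011
endstop+y +x [0.6645 0.2296 0.0169] 0.0061
endstop+y -x top [0.5783 0.2248 0.0206] 0.0012
tip [0.5831 0.3768 0.0137] 0.0013
butt [0.384  0.3741 0.0163] 0.0022
ferrule [0.4966 0.3763 0.0135] 0.0042
cover centre [ 0.62237209 -0.07875915  0.08686962]
yaw of y 0.06571846986087622
yaw of x 0.05583140041187181
knife yaw 0.013266694035234552 0.19913690921942842
tip [0.58158843 0.37655049 0.012     ] [0.58457156 0.37823867 0.012     ]
butt [0.38886246 0.37716562 0.024     ] [0.38158065 0.36386578 0.024     ]
ferrule [0.50139321 0.3807037  0.024     ] [0.4923104  0.36193417 0.024     ]
```

View pics/w0.png

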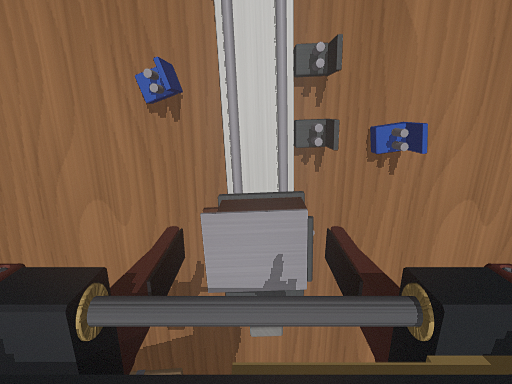

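The wrist view (up = +y, right = +x) shows the next station's pin tops at about (320,127) and (319,140). The cover corners are near (203,210), (305,207), (307,290) and (206,291).

```bash
cat >> h.py <<'E'
from scipy.spatial.transform import Rotation as R
def wristT(p=None,q=None):
    p=get_tcp_pos() if p is None else p; q=get_ee_rot() if q is None else q
    T=np.eye(4);T[:3,:3]=R.from_quat(np.roll(q,-1)).as_matrix();T[:3,3]=p
    return T@np.array(camera_info("wrist")["tool_from_camera"])
def down(yaw):
    "tool down, closing axis = world y turned by yaw, camera side towards -x"
    c,s=np.cos(yaw),np.sin(yaw)
    M=np.array([[-c,-s,0],[-s,c,0],[0,0,-1.]])
    return np.roll(R.from_matrix(M).as_quat(),1)
E
python3 - <<'E'
from h import *
T=wristT()
for k,p,z in[("nA",(319,140),.044),("nB",(320,127),.044),("lA",(319,61),.044),("lB",(320,47),.044),("c-x+y",(203,210),.089),("c+x+y",(305,207),.089),("c+x-y",(307,290),.089),("c-x-y",(206,291),.089),("bedR0",(293,2),.012),("bedL0",(216,2),.012),("bedR1",(293,185),.012),("bedL1",(231,185),.012),("blue",(150,80),.044)]:
    print(k,onz("wrist",p,z,T).round(4))
print(down(.06),inverse_kinematics([.637,-.178,.25],down(.06)),inverse_kinematics([.6369,-.178,.085],down(.06)),get_tcp_pos())
E
```

```text
nA [0.7007 0.0467 0.044 ]
nB [0.7009 0.0614 0.044 ]
lA [0.6953 0.1309 0.044 ]
lB [0.6955 0.1446 0.044 ]
c-x+y [ 0.5698 -0.0239  0.089 ]
c+x+y [ 0.6802 -0.0204  0.089 ]
c+x-y [ 0.6878 -0.1239  0.089 ]
c-x-y [ 0.5682 -0.1254  0.089 ]
bedR0 [0.6687 0.1965 0.012 ]
bedL0 [0.5822 0.1964 0.012 ]
bedR1 [ 0.6769 -0.0154  0.012 ]
bedL1 [ 0.5943 -0.0155  0.012 ]
blue [0.5106 0.1117 0.044 ]
[ 0.         -0.0299955   0.99955003  0.        ] [-2.90477610e-01  4.49493093e-01  1.52060863e+00 -4.44089210e-16
  1.17149093e+00 -1.92127394e+00] [-2.90520927e-01  6.41672718e-01  1.62043229e+00 -4.44089210e-16
  8.79487648e-01 -1.92131725e+00] [6.24592971e-01 6.32498606e-05 2.22105455e-01]
```

Run:
```python
from h import *
q=down(.055); ey=np.array([-np.sin(.055),np.cos(.055),0])
command_gripper(.5)
move_pose([.637,-.176,.16],q)
print("hit",movel([.637,-.176,.068],v=.1,until_force=8))
command_gripper(0.0); print(get_grip_width(),get_finger_force(),get_time())
p=get_tcp_pos()
f0=np.array(get_ft_force())
for d in (.08,.1,.108,.112,.116,.120,.124):
    movel(p+ey*d,v=.06); print(d,((np.array(get_ft_force())-f0)).round(1),get_tcp_pos().round(4))
print(get_time())
save("scene","pics/s1.png"); save("side","pics/d1.png")
```

```text
hit False
0.1532953018443786 29.988645315170288 4.275
0.08 [ 6.9  1.  -3.3] [ 0.6338 -0.0949  0.0683]
0.1 [ 8.8  1.1 -4.5] [ 0.6329 -0.0747  0.0683]
0.108 [ 9.7  0.7 -4.4] [ 0.6326 -0.0668  0.0683]
0.112 [ 9.1 -0.2 -4.6] [ 0.6325 -0.0634  0.0683]
0.116 [ 9.2  1.2 -5.5] [ 0.6323 -0.059   0.0683]
0.12 [ 9.1  6.9 -4.5] [ 0.6321 -0.054   0.0683]
0.124 [10.4  0.7 -5.3] [ 0.632  -0.0509  0.0683]
7.525
```

Pad width 13.5 mm matches the grip, and the nose pulled forward at 120 mm and settled by 124 mm. I'll release and check.

Run:
```python
from h import *
command_gripper(.5)
p=get_tcp_pos()
movel(p+[0,0,.10],v=.15)
q0=np.array([0,.7071068,.7071068,0])
move_pose([.625,0,.223],q0)
T=wristT(); w=save("wrist","pics/w1.png"); print(get_time(),T[:3,3])
im=cv2.cvtColor(w,cv2.COLOR_RGB2BGR)[60:320,170:350]
cv2.imwrite("pics/w1c.png",cv2.resize(im,None,fx=2.3,fy=2.3,interpolation=cv2.INTER_CUBIC)); np.save("T1.npy",T)
```

```text
10.6583 [0.62580905 0.07838718 0.38322018]
```

View pics/w1c.png

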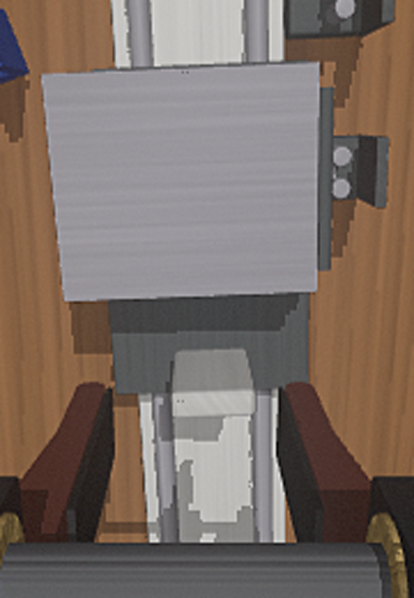

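The carrier sits beside the next bracket: pins at crop (342,156) and (341,188), cover corners at (43,73), (319,62), (316,291) and (65,301). Next I compute the offsets, then look at the knife from two wrist poses.

Run:
```python
from h import *
T=np.load("T1.npy")
f=lambda p:(np.array(p)+.5)/2.3-.5+[170,60]
P={k:onz("wrist",f(p),z,T) for k,p,z in[("A",(342,156),.044),("B",(341,188),.044),("mxpy",(43,73),.089),("pxpy",(319,62),.089),("pxmy",(316,291),.089),("mxmy",(65,301),.089)]}
for k in P:print(k,P[k].round(4))
c=(P["mxpy"]+P["pxpy"]+P["pxmy"]+P["mxmy"])/4; pm=(P["A"]+P["B"])/2
print("cover c",c,"pins",pm)
for y in(.04,.055):
    e=np.array([-np.sin(y),np.cos(y),0]);print("dy",(c-pm)@e)
q=down(0)
for i,x in enumerate((.42,.50)):
    move_pose([x,.376,.20],q); T=wristT(); np.save(f"Tk{i}.npy",T); w=read_camera("wrist"); cv2.imwrite(f"pics/k{i}.png",w[:,:,::-1])
a=np.hstack([cv2.imread("pics/k0.png")[:,60:450],cv2.imread("pics/k1.png")[:,60:450]]);cv2.imwrite("pics/kk.png",a)
print(get_time())
```

```text
A [0.6993 0.0607 0.044 ]
B [0.6998 0.0449 0.044 ]
mxpy [0.5619 0.0968 0.089 ]
pxpy [0.6775 0.1013 0.089 ]
pxmy [0.6815 0.0026 0.089 ]
mxmy [ 0.5657 -0.0024  0.089 ]
cover c [0.62163026 0.04958246 0.089     ] pins [0.69954251 0.05281614 0.044     ]
dy -0.00011543636188340684
dy 0.0010542214004404826
12.7583
```

View pics/kk.png

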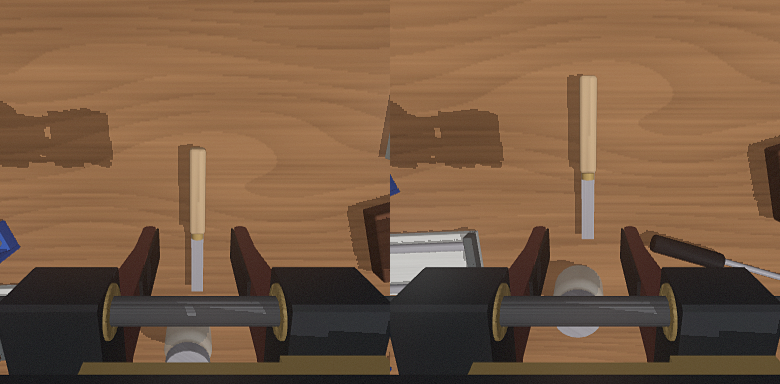

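Both wrist views show the knife clearly: tip at (257,291) then (258,239), butt at (258,149) then (258,76). The jar sits just beyond the tip.

Run:
```python
from h import *
T0,T1=np.load("Tk0.npy"),np.load("Tk1.npy")
for k,a,b in[("tip",(257,291),(257.5,239)),("butt",(258,149.5),(258.5,76)),("ferr",(257.5,236),(258,176))]:
    p,g=tri(ray("wrist",a,T0),ray("wrist",b,T1));print(k,p.round(4),round(g,4))
for n,T in((0,T0),(1,T1)):
    im=cv2.cvtColor(cv2.imread(f"pics/k{n}.png"),cv2.COLOR_BGR2HSV)
    m=((im[...,2]>170)&(im[...,1]>60)).astype(np.uint8);m[260:]=0;m[:,:230]=0;m[:,290:]=0
    c=max(cv2.findContours(m,0,1)[0],key=cv2.contourArea);r=cv2.minAreaRect(c);print(r)
    ys,xs=np.nonzero(cv2.drawContours(m*0,[c],-1,1,-1))
    for y in(ys.min()+6,ys.max()-12): 
        x=xs[ys==y];print(onz("wrist",(x.mean(),y),.024,T).round(4),len(x))
```

```text
tip [0.5869 0.3794 0.011 ] 0.0002
butt [0.387  0.3803 0.0207] 0.0001
ferr [0.5004 0.38   0.0157] 0.0002
((258.0, 194.5), (89.0, 14.0), 90.0)
[0.3942 0.3809 0.024 ] 14
[0.4842 0.3799 0.024 ] 14
((258.5, 123.5), (95.0, 15.0), 90.0)
[0.3935 0.3808 0.024 ] 15
[0.4781 0.3797 0.024 ] 15
```

Run:
```python
from h import *
q=down(-.005)
command_gripper(.6)
move_pose([.472,.3795,.08],q)
print("hit",movel([.472,.3795,.004],v=.08,until_force=8),get_tcp_pos())
command_gripper(0);print(get_grip_width()*88,get_finger_force())
movel([.472,.3795,.15],v=.15)
ex=np.array([np.cos(.04),np.sin(.04),0]);L=np.array([.563,.0472,0])
t=L-.03*ex-.115*ex+[0,0,.12]
q2=down(.04)
move_pose(t,q2); t[2]=.070; movel(t,v=.1); print(get_tcp_pos(),get_time())
for n in("scene","side"):save(n,f"pics/{n}2.png"); print(n,proj(n,L-.03*ex+[0,0,.078]),proj(n,L+[0,0,.083]))
a=cv2.imread("pics/scene2.png")[130:255,185:310];b=cv2.imread("pics/side2.png")[120:245,190:315]
cv2.imwrite("pics/ins.png",cv2.resize(np.hstack([a,b]),None,fx=3.2,fy=3.2,interpolation=cv2.INTER_CUBIC))
```

```text
hit False [0.47236912 0.37977549 0.00442617]
19.993485897670418 29.999493956565857
[0.41838692 0.04172151 0.07005408] 18.475
scene [271.43674287 200.08516473] [263.03690286 203.64417104]
side [239.5683922 181.5093651] [246.81842069 176.03585373]
```

View pics/ins.png

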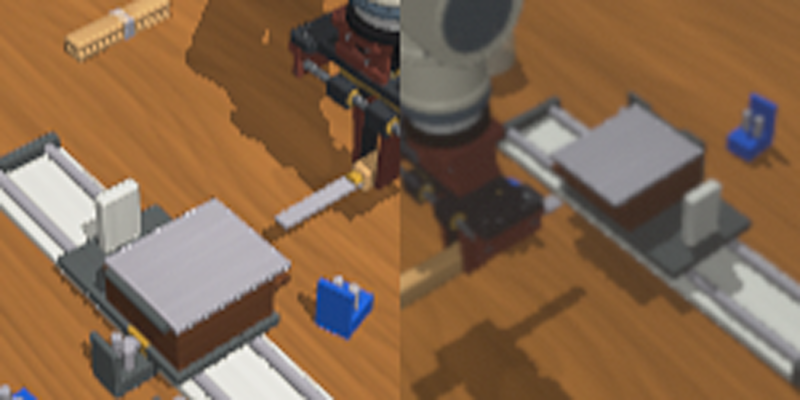

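The scene half shows the blade tip at about (272.5,199.7), within 1 px of the prediction, level with and in front of the slot. In the side half it is at about (239,183.5). I'll insert with a force guard.

Run:
```python
from h import *
print(tri(ray("scene",(272.5,199.7)),ray("side",(239,183))))
ex=np.array([np.cos(.04),np.sin(.04),0]);p=get_tcp_pos()
f0=np.array(get_ft_force())
print("hit",movel(p+.044*ex,v=.04,until_force=3),((get_tcp_pos()-p)@ex).round(4),(np.array(get_ft_force())-f0).round(2),get_time())
```

```text
(array([0.52859716, 0.04426221, 0.07550255]), np.float64(0.0011973855136849624))
hit False 0.0437 [-0.03  0.79  0.01] 19.8417
```

Run:
```python
from h import *
ex=np.array([np.cos(.04),np.sin(.04),0]);p=get_tcp_pos();ez=np.array([0,0,1.])
h=movel(p+.012*ex,v=.02,until_force=2.5);print("wall",h,((get_tcp_pos()-p)@ex).round(4))
p=get_tcp_pos()-(.002*ex if h else .008*ex); movel(p,v=.03)
r=.102; f0=np.array(get_ft_force()); q=get_ee_rot()
a0=-.035
for th in np.arange(.05,.91,.1):
    d=r*(np.cos(a0)-np.cos(th))*ex+r*(np.sin(th)-np.sin(a0))*ez
    movel(p+d,v=.05); print(round(th,2),(np.array(get_ft_force())-f0).round(2),(get_tcp_pos()-p).round(4))
print(get_time())
np.save("p.npy",p)
for n in("scene","side"):save(n,f"pics/{n}3.png")
a=cv2.imread("pics/scene3.png")[110:235,185:310];b=cv2.imread("pics/side3.png")[100:225,190:315]
cv2.imwrite("pics/open.png",cv2.resize(np.hstack([a,b]),None,fx=3.2,fy=3.2,interpolation=cv2.INTER_CUBIC))
```

```text
wall True 0.0041
0.05 [-0.82  0.31 -1.12] [0.0003 0.     0.0091]
0.15 [-1.56 -0.45 -1.01] [0.0015 0.0001 0.0193]
0.25 [-0.36  1.34 -1.31] [0.0036 0.0001 0.0292]
0.35 [-0.39  0.71 -0.33] [0.0067 0.0003 0.039 ]
0.45 [-0.79  0.07 -0.91] [0.0107 0.0004 0.0483]
0.55 [-0.55  1.65 -2.04] [0.0156 0.0006 0.0573]
0.65 [-0.55  0.28 -1.38] [0.0214 0.0009 0.0657]
0.75 [-0.77  0.6  -1.29] [0.0279 0.0011 0.0734]
0.85 [-0.78  0.15 -0.85] [0.0353 0.0014 0.0806]
23.5833
```

View pics/open.png

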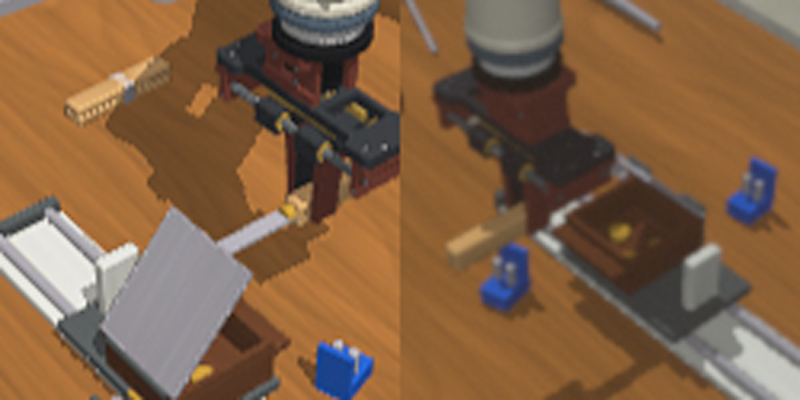

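The cover stands at about 45° on the blade tip, with the carrier still in its station. I'll withdraw, lay the knife back where it was, and retreat.

Run:
```python
from h import *
ex=np.array([np.cos(.04),np.sin(.04),0])
movel(get_tcp_pos()-.06*ex-[0,0,.004],v=.06)
movel(get_tcp_pos()-.02*ex+[0,0,.03],v=.1)
q=down(-.005)
move_pose([.465,.379,.12],q)
movel([.465,.379,.02],v=.1)
print("touch",movel([.465,.379,.0035],v=.02,until_force=2),get_tcp_pos())
command_gripper(.6); print(get_grip_width())
movel([.465,.379,.20],v=.1); wait(.3)
print(get_time(),wristT()[:3,3]); np.save("T4.npy",wristT())
for n in("scene","side","wrist"):save(n,f"pics/{n}4.png")
a=cv2.imread("pics/scene4.png")[150:340,170:420];b=cv2.imread("pics/side4.png")[130:320,120:370]
c=cv2.imread("pics/wrist4.png")[:,130:380]
o=np.zeros((384,500,3),np.uint8);o[:190,:250]=a;o[190:380,:250]=b;o[:384,250:]=c
cv2.imwrite("pics/fin.png",cv2.resize(o,None,fx=1.5,fy=1.5,interpolation=cv2.INTER_CUBIC))
```

```text
touch True [0.46479455 0.37883389 0.00415055]
0.602986031766833
31.65 [0.38816888 0.37999677 0.36083471]
```

View pics/fin.png

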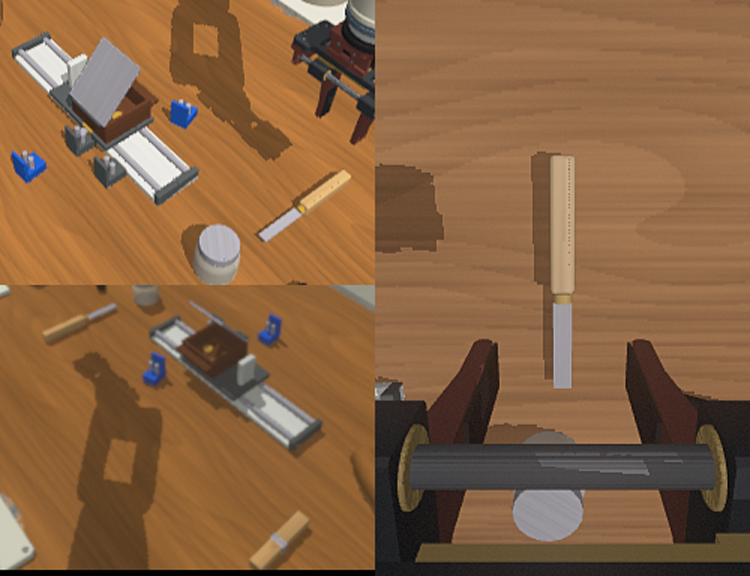

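The knife lies flat on the bench, the cover is open, and the jar, mallet and ring clamp have not moved. I'll check that the carrier hasn't shifted since before the levering, then hand in.

Run:
```python
from h import *
a=cv2.imread("pics/side2.png",0);b=cv2.imread("pics/side4.png",0)
t=a[172:205,270:298];r=cv2.matchTemplate(b[160:220,255:315],t,cv2.TM_CCOEFF_NORMED);m=cv2.minMaxLoc(r);print(m[1],np.array(m[3])-[15,12])
if abs(m[3][0]-15)<=1 and abs(m[3][1]-12)<=1: print(job_done(),get_time())
```

```text
0.9189727902412415 [0 0]
the job is handed in; nothing more can be done
the job is handed in; nothing more can be done
```

The job is handed in, without a verdict shown: the carrier is clicked into the next station, the knife levered the cover open to about 45° and lies flat on the bench, and the ring clamp, mallet and jar weren't touched.

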